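# Lay out and mask parts for flame spraying

### The job

Get the spraying bench ready. First lift the pipe flange off the strap in the grey bin and stand it, neck up, in the middle of the round turntable; then take the uncovered three-hole strap out of the bin and lay it along the middle of the firebrick. Finally stand a masking plug squarely over each strap hole: the hexagonal plug over the left hole (left as seen from the robot), the plain round slug over the right one, and the knobbed cap, knob up, over the hole between them; let go of everything and leave the spanner and the paint tin where they are.

Things in the scene. Friction and masses are not known exactly. Their poses are not given: they have to be found in the camera images.
- flange_mid (a point): Dark steel weld-neck pipe flange, loose, about 0.45 kg: a disc 70 mm across and 12 mm thick with a round neck 40 mm across rising from it; 40 mm high in all. At the start it lies, neck up, in the bin on top of the middle of the strap. This point is its centre, 20 mm above its underside; z along the neck. Best gripped by the neck, which begins 12 mm above the underside.
- strap_mid (a point): Bright flat steel strap, loose, about 0.36 kg: 36 mm (its x) by 180 mm (its y) by 8 mm thick, with three 12 mm holes on its centre line, one at the middle and one 60 mm to either side along its y. Both ends and both faces are alike. It starts flat on the bin floor under the flange, its length roughly along the bin's. This point is its centre, 4 mm above its underside.
- hexplug_mid (a point): Solid hexagonal bright steel plug, loose, about 0.3 kg: 41 mm across flats, 30 mm high, standing on the bench. This point is its centre, 15 mm above its underside; z along the plug; one pair of flats faces along its own +x and -x, the others 60 degrees on.
- slug_mid (a point): Plain round bright steel slug, loose, about 0.25 kg: 32 mm across, 40 mm high, standing on the bench. This point is its centre, 20 mm above its underside; z along its height.
- cap_mid (a point): Knobbed steel cap, loose, about 0.13 kg: a disc 36 mm across and 10 mm thick with a knob 18 mm across rising from its middle, 45 mm high in all, standing knob up on the bench. This point is 22.5 mm above its underside on the axis; z along the knob.
- turntable: Fixed low round turntable, aluminium top 150 mm across, on a green foot; it does not turn. Origin at the centre of its underside on the bench; its flat top is 25 mm above that.
- brick: Fixed buff firebrick lying flat: 114 mm (its x) by 230 mm (its y) by 64 mm high. Origin at the centre of its underside on the bench; top 64 mm above. Its y axis runs along its length and points to the robot's left, within 0.25 rad.
- bin: Fixed grey open plastic bin: 180 mm (its x) by 240 mm (its y, its length) outside, 40 mm high, walls and floor 5 mm thick. Origin at the centre of its underside on the bench; inner floor 5 mm above.
- tin: Loose paint tin with a paper band, 66 mm across, 85 mm high, standing on the bench; a bystander. Origin at the centre of its underside.
- spanner: Loose steel spanner lying on the bench; a bystander. Its length runs along its x.
Not all that is in view belongs to the job. What is shaped like the part that bears hexplug_mid but pink or yellow is not meant.

How it is judged:
On the way, in this order (a step that is already met when the one before it is completed fails the run):
1. the flange stands neck up in the middle of the turntable, let go (horizontal distance between flange_mid and turntable below 0.012 m and height (world z) of flange_mid between 0.041 and 0.049 m and angle between flange_mid's own z axis and vertical below 0.1 rad and contact force between the fingers and flange below 0.05 N), for 0.2 s.
2. then the strap lies along the middle of the firebrick, let go (horizontal distance between strap_mid and brick below 0.012 m and height (world z) of strap_mid between 0.064 and 0.072 m and angle between the y axis of strap_mid and the y axis of brick, either way round below 0.15 rad and contact force between the fingers and strap below 0.05 N), for 0.2 s.
At the end, for the whole second after the job is handed in: Flange neck up on the turntable, within 12 mm of its centre; strap flat on the brick, within 12 mm and 0.15 rad; hexagonal plug over its left hole, slug over the right, cap knob up over the middle, upright, each within 9 mm along and across the strap; all at rest and let go (horizontal distance between flange_mid and turntable below 0.012 m and height (world z) of flange_mid between 0.041 and 0.049 m and angle between each of flange_mid, cap_mid's own z axis and vertical below 0.1 rad and horizontal distance between strap_mid and brick below 0.012 m and height (world z) of strap_mid between 0.064 and 0.072 m and angle between the y axis of strap_mid and the y axis of brick, either way round below 0.15 rad and x of hexplug_mid in the frame of strap_mid between -0.009 and 0.009 m and height (world z) of hexplug_mid between 0.083 and 0.091 m and (angle between hexplug_mid's own z axis and vertical below 0.1 rad or angle between hexplug_mid's own z axis and vertical above 3.04 rad) and (y of hexplug_mid in the frame of strap_mid between 0.051 and 0.069 m or y of hexplug_mid in the frame of strap_mid between -0.069 and -0.051 m) and y of hexplug_mid in the frame of brick above 0.03 m and x of slug_mid in the frame of strap_mid between -0.009 and 0.009 m and height (world z) of slug_mid between 0.088 and 0.096 m and (angle between slug_mid's own z axis and vertical below 0.1 rad or angle between slug_mid's own z axis and vertical above 3.04 rad) and (y of slug_mid in the frame of strap_mid between 0.051 and 0.069 m or y of slug_mid in the frame of strap_mid between -0.069 and -0.051 m) and y of slug_mid in the frame of brick below -0.03 m and x of cap_mid in the frame of strap_mid between -0.009 and 0.009 m and height (world z) of cap_mid between 0.0905 and 0.0985 m and y of cap_mid in the frame of strap_mid between -0.009 and 0.009 m and linear speed of each of flange, strap, hexplug, slug, cap below 0.01 m/s); the robot touches nothing.
It fails at once if the paint tin was shifted by more than 15 mm (distance of tin from where it was at the start of the episode above 0.015 m).
It fails at once if the spanner was shifted by more than 15 mm (distance of spanner from where it was at the start of the episode above 0.015 m).
It also fails if it takes over 118 s, if anything falls off the work surface, if the arm or the gripper's body presses on something with over 40 N, if the wrist force passes 120 N, or if a joint passes its speed limit or range.

### The arm

A 6-joint arm with a two-finger parallel gripper is mounted at the origin on the work surface. World frame = base frame: x ahead of the robot, y to its left, z up, the work surface at z = 0. Lengths are in m, angles in rad, forces in N, time in s.
With the tool pointing down it reaches from about 0.35 to 0.975 m from the base axis. Payload 4.9 kg.
Tool frame: the origin (TCP) lies at the very end of the fingers, on their centre line; the grasp point (between the pads) lies 19 mm behind it (ctrl.grip_point_offset is the distance from the TCP to the grasp point, in m); z points along the fingers, y is the line along which they close (so a half turn about z gives the same grasp; the last joint's range is limited). The gripper opens to 85 mm and grips with 20 to 120 N. Pads are 22 mm wide; open, the fingers measure 114 mm over their backs; the gripper's body (76 mm by 85 mm) begins 54 mm behind the grasp point. The pads swing forward as they close: fully open they stand 13 mm farther back than shut.
Start: joints at [1.023, 0.053, 1.613, -0, 1.476, -0.119], TCP at [0.26, 0.568, 0.231] pointing down, gripper open.
Joint ranges: [-3.01, 3.01], [-1.01, 2.22], [0.06, 2.58], [-1.02, 4.17], [0.09, 2.62], [-3.14, 3.14]. Speed limits (rad/s): [2.57, 2.57, 3.14, 3.14, 3.14, 3.14].

### API

Orientations are given as a rotation vector (axis times angle).
In Python, from station import ctrl gives the robot as it stands.
- The arm moves only by the tool send_rows, never from a script. Its argument "rows" is a list of rows, each a list of 3 entries, a list of its own where there are three numbers: the finger opening in cm, from 0 to 8.54, then the shift along the tool's x, y, z in cm, then the turn about the tool's z in degrees. A call has 1 to 10 rows; each row shifts and turns the commanded pose from where the row before left it, along the tool's axes as they then stand; what a row does not reach is not made up. A row lasts 1/8 s, in which the tool goes at most 62.5 mm and 10.7 degrees, less where a joint would pass 70% of its speed; a pose out of reach is approached as far as the arm can. A call with a gripper value outside its range is refused whole. The fingers move at their own pace and stop on an object; "newtons" is the grip in N (left out, the last holds). Time passes only in rows, so rows that do not move let the fingers close. It gives the time, the measured TCP pose, the force, the opening and the grip force at its end, in the units of the state.
- ctrl.get_obs(): the state, without advancing time (a new reading comes with each control period).
- ctrl.get_image(name): name is "side" or "top"; returns a dict with "frame" (420x560x3 uint8, red, green, blue), "range_z" (420x560 float32, m along the optical axis (not along the pixel's ray), 0 where there is no reading), "fx", "fy", "cx", "cy" (pixels), "cam_to_world" (4x4, takes a point from camera to world coordinates). Camera axes: x right, y down, z forward; pixel columns grow to the right and rows downward; lengths in m; the calibration is good to about 2 mm. A picture is of the moment at which its call begins.
- ctrl.finish_job(): hands the job in; it is judged then, once.
The state is a dict: "t": time; "q": joint angles; "dq": joint speeds; "effort": joint torques, N m; "tool_pos": TCP position; "tool_rot": TCP orientation; "contact_force": force on the tool from outside, world axes, zero at the start; "wrist_torque": the same for the moment, N m; "opening": finger opening in m; "grip_force": force on a finger pad.
Only numpy, scipy, OpenCV 4.12 (cv2) and the standard library are available. Lean on these libraries where they do the work, as an engineer would, in place of code of your own. Each camera call takes 0.05 s, during which the arm holds its last target. There are 200 camera calls.

## Working session

There is one attempt and no reset: what is moved stays moved. The work goes in short steps, Python scripts to look and compute and a tool call to move; the robot and the scene stay as the last step left them, time stands still between calls to the robot, and variables do not carry over. Pictures are saved under pics/ and viewed, at most 14 in all, crops included, and the job is handed in when it is done.

Besides the shell and the picture viewer there is one more tool, called after "Emit:" as name([rows], argument=value, ...), one row to a line, values as JSON. send_rows: Moves the arm, as the interface text tells. Its arguments: {"type":"object","properties":{"rows":{"type":"array","items":{"type":"array"}},"newtons":{"type":"number"}},"required":["rows"]}

```bash
ls; mkdir -p pics
cat > h.py <<'E'
import numpy as np, cv2
from station import ctrl
def grab(name,fn=None):
    im=ctrl.get_image(name)
    if fn: cv2.imwrite('pics/'+fn,cv2.cvtColor(im['frame'],cv2.COLOR_RGB2BGR))
    return im
def cloud(im):
    z=im['range_z'].astype(float); v,u=np.mgrid[0:z.shape[0],0:z.shape[1]]
    P=np.stack([(u-im['cx'])/im['fx']*z,(v-im['cy'])/im['fy']*z,z,np.ones_like(z)],-1)
    W=(P@np.array(im['cam_to_world']).T)[...,:3]; W[z==0]=np.nan
    return W
E
python3 - <<'E'
from h import *
for n in ['top','side']:
    im=grab(n,n+'1.png'); np.savez(n+'1.npz',**im)
    print(n,np.round(im['cam_to_world'],3).tolist(),im['fx'])
o=ctrl.get_obs(); print(o)
E
```

```text
pics
top [[-0.028, -0.986, 0.162, 0.392], [-1.0, 0.028, 0.003, -0.025], [-0.007, -0.162, -0.987, 0.864], [0.0, 0.0, 0.0, 1.0]] 439.0704216533521
side [[0.937, -0.193, 0.293, 0.31], [-0.35, -0.525, 0.775, -0.544], [0.004, -0.829, -0.56, 0.447], [0.0, 0.0, 0.0, 1.0]] 382.0459460588544
{'t': 0.1, 'q': array([ 1.02298508e+00,  5.32946281e-02,  1.61415582e+00,  4.25581573e-08,
        1.47603018e+00, -1.19009422e-01]), 'dq': array([ 0.00100409, -0.00070539, -0.00229352, -0.00039003, -0.00023848,
        0.00048597]), 'effort': array([-2.74642082e-05, -3.94907105e+01, -3.71359742e+01, -1.86898119e-04,
        4.01445446e-03,  2.43206858e-05]), 'tool_pos': array([0.25956861, 0.5679218 , 0.23018415]), 'tool_rot': array([-6.68280104e-01, -3.06905786e+00,  2.80174235e-03]), 'contact_force': array([-0.2136329 , -0.44984488,  0.38089277]), 'wrist_torque': array([ 0.00492321, -0.03415327, -0.00499355]), 'grip_force': 0.0, 'opening': 0.0853718270560146}
```

View pics/top1.png

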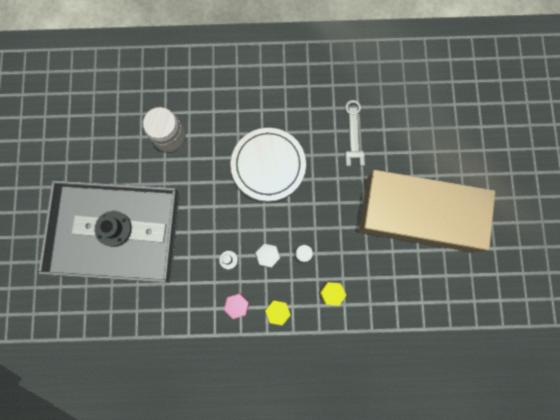

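View pics/side1.png

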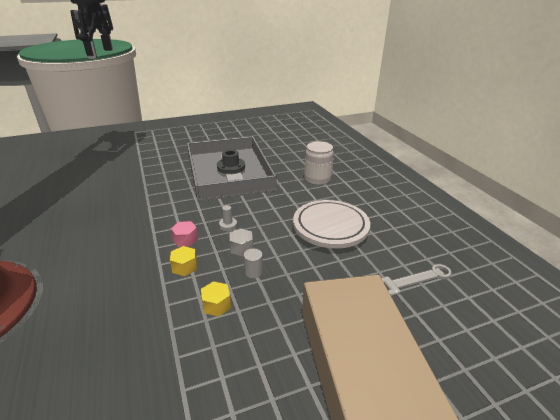

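The top view shows the flange at (112,229) on the strap in the bin, the cap at (228,260), hex plug at (268,256), slug at (304,253), turntable at (268,164), brick at (428,211), tin at (162,128) and spanner at (354,135). The side view agrees with this, and the pink and yellow decoys lie nearer the robot.

```bash
cat >> h.py <<'E'
def ray(im,uv,h):
    uv=np.atleast_2d(np.asarray(uv,float)); M=np.array(im['cam_to_world'])
    d=np.c_[(uv[:,0]-im['cx'])/im['fx'],(uv[:,1]-im['cy'])/im['fy'],np.ones(len(uv))]@M[:3,:3].T
    return (M[:3,3]+d*((h-M[2,3])/d[:,2])[:,None])[:,:2]
def top(im,box,h,tol=.006,bright=None):
    """outline of the surface at height h within pixel box, cast on plane h: (minAreaRect, enclosing circle, hull pts)"""
    W=cloud(im); u0,v0,u1,v1=box; m=np.zeros(W.shape[:2],np.uint8)
    s=np.abs(W[...,2]-h)<tol
    if bright: g=im['frame'].astype(int).mean(-1); s&=(g>bright[0])&(g<bright[1])
    m[v0:v1,u0:u1]=s[v0:v1,u0:u1]
    c=max(cv2.findContours(m,cv2.RETR_EXTERNAL,cv2.CHAIN_APPROX_NONE)[0],key=cv2.contourArea)
    p=ray(im,c[:,0,:],h).astype(np.float32)*1000
    (x,y),(a,b),t=cv2.minAreaRect(p); (ex,ey),r=cv2.minEnclosingCircle(p); mo=cv2.moments(p[:,None])
    print(box,h,'rect',np.round([x,y,a,b,t],1),'circ',np.round([ex,ey,r],1),'cent',np.round([mo['m10']/mo['m00'],mo['m01']/mo['m00']],1))
    return p
E
python3 - <<'E'
from h import *
im=dict(np.load('top1.npz')); W=cloud(im)
for n,(u,v) in dict(flange=(112,227),strap=(150,232),binfloor=(150,260),cap=(228,258),hexp=(268,256),slug=(304,253),tt=(268,164),brick=(428,211),bench=(330,230),tin=(160,122)).items():
    print(n,np.round(W[v,u]*1000,1),im['frame'][v,u])
for a in [((90,205,135,250),.040,.006),((212,245,243,275),.045,.006),((215,245,243,275),.010,.005),((250,240,285,272),.030,.006),((290,240,318,268),.040,.008),((225,120,310,205),.025,.005),((350,160,505,260),.064,.01),((140,100,190,155),.085,.008),((340,95,370,170),.005,.01,(130,256))]: top(im,*a)
top(im,(65,210,172,248),.013,.008,(150,256))
top(im,(35,175,185,290),.040,.01)
# strap holes
f=im['frame'].astype(int).mean(-1); print(f[218:236:1,80:98].astype(int)); print(f[222:241,140:158].astype(int))
E
```

```text
flange [507.1 281.6  54.6] [59 63 61]
strap [501.9 224.7   6.1] [171 175 170]
binfloor [447.1 224.2   4.3] [165 171 166]
cap [444.2  67.2  43.9] [225 232 226]
hexp [446.8  -7.   28.9] [227 235 232]
slug [449.7 -74.8  40.3] [228 235 232]
tt [627.4 -11.5  27. ] [228 235 230]
brick [ 518.8 -304.4   64.6] [218 200 160]
bench [ 496.2 -130.1    2.2] [93 99 96]
tin [698.4 187.2  83.5] [223 221 213]
(90, 205, 135, 250) 0.04 rect [505.1 280.6  18.   38.6  68.7] circ [508.4 289.   19.3] cent [504.5 276.4]
(212, 245, 243, 275) 0.045 rect [443.5  70.5  16.6  16.3  70.2] circ [443.4  70.4   8.9] cent [443.4  70.4]
(215, 245, 243, 275) 0.01 rect [443.4  70.2  33.2  32.8  88.4] circ [442.7  71.1  18.2] cent [443.5  70.5]
(250, 240, 285, 272) 0.03 rect [448.9  -6.2  45.   41.   75.8] circ [448.9  -5.9  23.4] cent [449.   -6.1]
(290, 240, 318, 268) 0.04 rect [450.3 -74.3  30.3  29.3  43. ] circ [450.1 -74.9  15.7] cent [450.  -74.8]
(225, 120, 310, 205) 0.025 rect [628.9 -11.4 146.4 146.6  88.3] circ [629.2 -11.5  74.8] cent [629.  -11.5]
(350, 160, 505, 260) 0.064 rect [ 522.3 -307.8  229.9  114.8  
[... 2570 characters left out ...]
206 213 212 212 213 211]
 [212 212 212 213 210 186 140 139 159 166 172 184 209 215 216 215 216 216]
 [210 208 210 211 210 192 156 145 159 169 178 194 208 213 214 215 216 215]
 [212 212 211 211 210 204 190 173 175 186 192 203 210 211 211 212 212 211]
 [210 210 209 212 211 209 208 201 200 204 207 211 210 212 211 211 213 214]
 [209 208 211 211 210 210 210 210 210 211 212 212 213 212 212 213 213 213]
 [211 212 212 211 209 212 211 211 212 212 211 212 211 211 214 211 213 213]
 [212 209 212 212 213 212 211 211 213 211 213 212 213 213 213 212 213 212]
 [198 201 201 198 201 203 204 206 207 211 210 212 212 211 212 211 211 211]
 [170 174 170 166 173 178 185 187 190 197 199 198 200 199 202 204 205 205]]
```

Emit:
send_rows([
  [8.5, [0, 0, 0], 9.65],
  [8.5, [0, 0, 0], 9.65],
  [8.5, [0, 0, 0], 9.65],
  [8.5, [0, 0, 0], 9.65],
  [8.5, [0, 0, 0], 9.65],
  [8.5, [0, 0, 0], 9.65],
  [8.5, [0, 0, 0], 9.65],
  [8.5, [0, 0, 0], 9.65],
  [8.5, [0, 0, 0], 0],
], newtons=40)

```text
t: 1.23
tool_pos: [0.2597, 0.5681, 0.2307]
tool_rot: [2.435, 1.984, -0.002]
contact_force: [0.2, 0.4, 1.0]
opening: 0.0852
grip_force: 0.0
```

```bash
cat >> h.py <<'E'
from scipy.spatial.transform import Rotation as Ro
def go(x,y,z,yaw=None):
    """print shift in tool cm to reach world mm, and turn (deg) to bring tool y to yaw"""
    o=ctrl.get_obs(); R=Ro.from_rotvec(o['tool_rot']).as_matrix()
    a=np.degrees(np.arctan2(R[1,1],R[0,1]))
    d=R.T@(np.array([x,y,z])/1000-o['tool_pos'])*100
    print('at',np.round(o['tool_pos']*1000,1),'yaw',round(a,1),'tilt',np.round(R[:2,2],3),'shift cm',np.round(d,2),'turn',None if yaw is None else round(a-yaw,1),'t',round(o['t'],2),'open',round(o['opening']*1000,1),'F',np.round(o['contact_force'],1))
E
python3 - <<'E'
from h import *
im=dict(np.load('top1.npz')); f=im['frame'].astype(int).mean(-1)
h=ray(im,[(88,226),(148.7,231)],.013)*1000; d=h[0]-h[1]
print(h,h.mean(0),np.linalg.norm(d),np.degrees(np.arctan2(d[1],d[0])))
top(im,(88,205,135,250),.025,.009,(0,130))
top(im,(88,205,135,250),.053,.006,(0,130))
side=dict(np.load('side1.npz'))
top(side,(205,140,260,180),.053,.006,(0,130))
E
```

```text
[[516.36617334 344.60161052]
 [503.08700728 225.23464507]] [509.72659031 284.91812779] 120.10332507106104 83.65214151862516
(88, 205, 135, 250) 0.025 rect [508.6 291.   70.3  68.1  88.3] circ [509.6 291.1  35.8] cent [506.2 283. ]
(88, 205, 135, 250) 0.053 rect [509.6 292.5  40.   37.7  88.4] circ [508.8 292.4  21.2] cent [509.6 292.3]
(205, 140, 260, 180) 0.053 rect [505.5 287.1  51.5  38.6  76.1] circ [504.6 287.8  26.6] cent [505.3 289.1]
```

```bash
python3 -c "
import cv2;i=cv2.imread('pics/top1.png')[200:260,60:180];cv2.imwrite('pics/c1.png',cv2.resize(i,None,fx=6,fy=6,interpolation=cv2.INTER_CUBIC))"
```

```text
(no output)
```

View pics/c1.png

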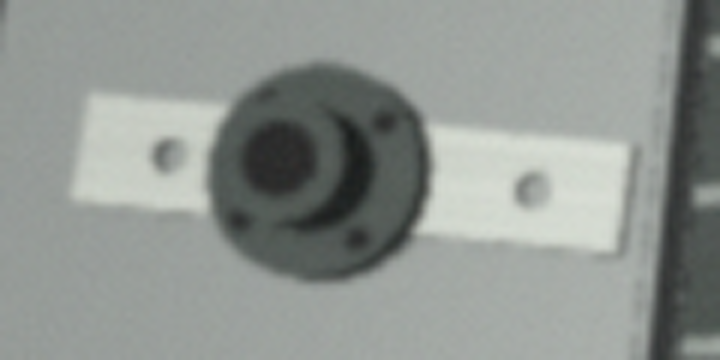

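The crop shows the flange disc centred near (113.3,228.4), the neck top near (107.5,227), and the strap holes at (88,226) and (148.7,231). From these I put the flange at about (509,291.5) mm and the strap at (509.7,285) mm, 83.7°.

Run:
```python
from h import *
im=dict(np.load('top1.npz'))
print(ray(im,[(113.0,228.3)],.025)*1000, ray(im,[(107.5,227)],.053)*1000)
go(509,291.5,120,-11.8)
go(509,291.5,28,-11.8)
```

```text
[[508.74909736 290.81829967]] [[507.61062559 290.63426446]]
at [259.7 568.1 230.7] yaw -11.7 tilt [-0.001 -0.001] shift cm [-22.05  30.01  11.08] turn 0.1 t 1.23 open 85.2 F [0.2 0.4 1. ]
at [259.7 568.1 230.7] yaw -11.7 tilt [-0.001 -0.001] shift cm [-22.04  30.01  20.28] turn 0.1 t 1.23 open 85.2 F [0.2 0.4 1. ]
```

Emit:
send_rows([
  [8.5, [-3.15, 4.29, 1.5], 0],
  [8.5, [-3.15, 4.29, 1.5], 0],
  [8.5, [-3.15, 4.29, 1.5], 0],
  [8.5, [-3.15, 4.29, 1.5], 0],
  [8.5, [-3.15, 4.29, 1.5], 0],
  [8.5, [-3.15, 4.29, 1.5], 0],
  [8.5, [-3.15, 4.27, 1.5], 0],
  [8.5, [0, 0, 0], 0],
  [8.5, [0, 0, 0], 0],
])

```text
t: 2.35
tool_pos: [0.5084, 0.2915, 0.1262]
tool_rot: [-2.436, -1.983, 0.001]
contact_force: [-0.0, 0.5, -0.2]
opening: 0.0849
grip_force: 0.0
```

```bash
python3 -c "
from h import *
go(509,291.2,28,-11.8)"
```

```text
at [508.4 291.5 126.2] yaw -11.7 tilt [-0.001  0.   ] shift cm [-0.02  0.07  9.82] turn 0.1 t 2.35 open 84.9 F [-0.   0.5 -0.2]
```

Emit:
send_rows([
  [8.5, [0, 0, 4.0], 0],
  [8.5, [0, 0, 3.5], 0],
  [8.5, [0, 0, 2.3], 0],
  [8.5, [0, 0, 0], 0],
  [3, [0, 0, 0], 0],
  [3, [0, 0, 0], 0],
  [3, [0, 0, 0], 0],
  [3, [0, 0, 0], 0],
  [3, [0, 0, 0], 0],
  [3, [0, 0, 0], 0],
])

```text
t: 3.6
tool_pos: [0.5095, 0.292, 0.0302]
tool_rot: [-2.437, -1.982, -0.003]
contact_force: [-2.7, 0.3, 6.5]
opening: 0.0386
grip_force: 41.3
```

```bash
python3 -c "
from h import *
go(509,291.2,28,-11.8);print(ctrl.get_obs()['grip_force'])"
```

```text
at [509.5 292.   30.2] yaw -11.8 tilt [0.002 0.001] shift cm [-0.09 -0.03  0.22] turn 0.0 t 3.6 open 38.6 F [-2.7  0.3  6.5]
41.32069408893585
```

Emit:
send_rows([
  [3, [0, 0, -2], 0],
  [3, [0, 0, -4], 0],
  [3, [0, 0, -4], 0],
  [3, [0, 0, 0], 0],
  [3, [0, 0, 0], 0],
  [3, [0, 0, 0], 0],
])

```text
t: 4.35
tool_pos: [0.5069, 0.2905, 0.1252]
tool_rot: [-2.436, -1.981, 0.008]
contact_force: [0.3, -0.0, -5.8]
opening: 0.0387
grip_force: 41.9
```

```bash
python3 -c "
from h import *
grab('top','t2.png');s=grab('side','s2.png')
cv2.imwrite('pics/c2.png',cv2.resize(cv2.imread('pics/s2.png')[60:230,150:350],None,fx=3,fy=3))
go(629,-11.5,120,-11.8);print(ctrl.get_obs()['grip_force'])"
```

```text
at [507.4 290.8 125.9] yaw -11.8 tilt [-0.004 -0.002] shift cm [-27.11  18.07   0.59] turn 0.0 t 4.45 open 38.7 F [ 0.5 -0.3 -5.4]
41.85907244682312
```

View pics/c2.png

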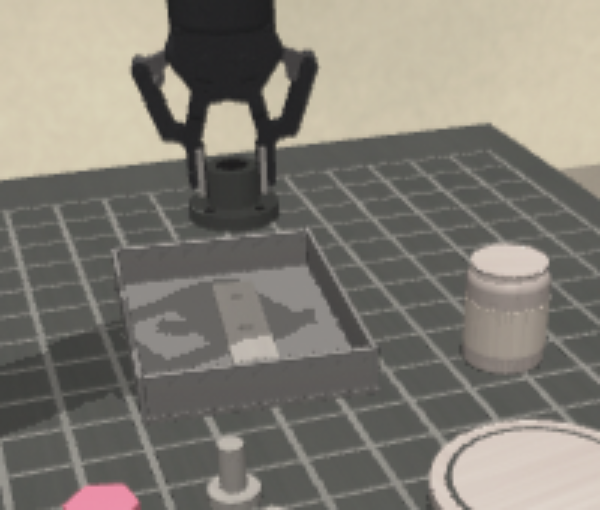

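The flange is held upright just above the bin, and the strap is uncovered on the bin floor.

Emit:
send_rows([
  [3, [-3, 2, 0], 0],
  [3, [-4.5, 3, 0], 0],
  [3, [-4.6, 3.05, 0], 0],
  [3, [-4.6, 3.05, 0], 0],
  [3, [-4.6, 3.05, 0], 0],
  [3, [-3.8, 2.5, 0], 0],
  [3, [-2, 1.4, 0], 0],
  [3, [0, 0, 0], 0],
  [3, [0, 0, 0], 0],
  [3, [0, 0, 0], 0],
])

```text
t: 5.7
tool_pos: [0.6296, -0.0094, 0.1279]
tool_rot: [-2.435, -1.984, 0.001]
contact_force: [-0.0, -1.0, -5.7]
opening: 0.0387
grip_force: 41.8
```

```bash
python3 -c "
from h import *
im=grab('top','t3.png')
W=cloud(im);v,u=np.where((W[...,2]>.08)&(W[...,2]<.135)&(np.abs(W[...,0]-.63)<.06)&(np.abs(W[...,1]+.0115)<.06))
s=grab('side');W=cloud(s);m=(np.abs(W[...,0]-.63)<.05)&(np.abs(W[...,1]+.0115)<.05)&(W[...,2]>.06)&(W[...,2]<.16)
z=W[m][:,2]*1000;print(np.histogram(z,bins=range(60,164,4)))
q=W[m];
for a in range(100,136,3):
  k=q[(q[:,2]*1000>=a)&(q[:,2]*1000<a+3)]*1000
  if len(k): print(a,len(k),k.min(0).round(),k.max(0).round())
go(629,-11.5,42,-11.8)"
```

```text
(array([  0,   0,   0,   0,   0,   0,   0,   0,   0,   0,   0,   0,  13,
        69,  72, 265,  81,  46,  60,  71,  71,  84, 214,  66,  40]), array([ 60,  64,  68,  72,  76,  80,  84,  88,  92,  96, 100, 104, 108,
       112, 116, 120, 124, 128, 132, 136, 140, 144, 148, 152, 156, 160]))
109 13 [596. -41. 111.] [647. -15. 112.]
112 49 [593. -42. 112.] [649.   3. 115.]
115 54 [593. -44. 115.] [654.  -3. 118.]
118 61 [593. -43. 118.] [653.   0. 121.]
121 242 [593. -43. 121.] [662.  21. 124.]
124 73 [594. -39. 124.] [659.  16. 127.]
127 31 [608. -27. 127.] [644.  -8. 130.]
130 39 [601. -28. 130.] [650.  -2. 133.]
133 44 [601. -28. 133.] [650. -10. 136.]
at [629.8  -9.7 128.2] yaw -11.7 tilt [-0.  0.] shift cm [-0.2  -0.04  8.62] turn 0.1 t 5.8 open 38.6 F [-0.3 -0.8 -5.1]
```

Emit:
send_rows([
  [3, [-0.2, 0, 3], 0],
  [3, [0, 0, 3], 0],
  [3, [0, 0, 1.5], 0],
  [3, [0, 0, 0.7], 0],
  [3, [0, 0, 0.3], 0],
  [3, [0, 0, 0.1], 0],
  [3, [0, 0, 0], 0],
  [3, [0, 0, 0], 0],
])

```text
t: 6.8
tool_pos: [0.6301, -0.0128, 0.043]
tool_rot: [2.437, 1.981, 0.001]
contact_force: [0.3, -0.9, -4.9]
opening: 0.0386
grip_force: 41.7
```

```bash
python3 -c "
from h import *
go(629,-11.5,42,-11.8)"
```

```text
at [630.1 -12.8  43. ] yaw -11.8 tilt [ 0.001 -0.   ] shift cm [ 0.11 -0.14  0.1 ] turn 0.0 t 6.8 open 38.6 F [ 0.3 -0.9 -4.9]
```

Emit:
send_rows([
  [3, [0.1, -0.1, 0.1], 0],
  [3, [0, 0, 0.05], 0],
  [3, [0, 0, 0], 0],
  [7, [0, 0, 0], 0],
  [8, [0, 0, 0], 0],
  [8, [0, 0, 0], 0],
  [8, [0, 0, -2], 0],
  [8, [0, 0, -5], 0],
  [8, [0, 0, -4], 0],
  [8, [0, 0, 0], 0],
])

```text
t: 8.05
tool_pos: [0.6324, -0.0119, 0.158]
tool_rot: [2.431, 1.977, 0.012]
contact_force: [-0.5, 0.1, -0.9]
opening: 0.08
grip_force: 0.0
```

```bash
python3 -c "
from h import *
go(509.7,285,130,-6.3)"
```

```text
at [632.4 -11.9 158. ] yaw -11.8 tilt [ 0.011 -0.001] shift cm [ 26.56 -18.09   2.62] turn -5.5 t 8.05 open 80.0 F [-0.5  0.1 -0.9]
```

Emit:
send_rows([
  [8, [3, -2, 0], 0],
  [8, [4.5, -3.1, 0.2], 0],
  [8, [4.6, -3.2, 0.2], 0],
  [8, [4.6, -3.2, 0.2], 0],
  [8, [4.6, -3.2, 0.2], 0],
  [8, [3.4, -2.2, 0.2], 0],
  [8, [1.9, -1.2, 0.4], 0],
  [7, [0, 0, 1], -5.5],
  [7, [0, 0, 0], 0],
  [7, [0, 0, 0], 0],
])

```text
t: 9.3
tool_pos: [0.506, 0.2855, 0.127]
tool_rot: [-2.341, -2.095, 0.0]
contact_force: [-0.1, -0.5, 0.3]
opening: 0.0702
grip_force: 0.0
```

```bash
python3 -c "
from h import *
im=grab('top','t4.png'); s=grab('side','s4.png')
top(im,(225,110,320,205),.065,.006,(0,130)); top(im,(225,110,320,205),.037,.006,(0,130))
top(s,(290,160,375,250),.065,.006,(0,130))
go(509.7,285,10,-6.3)
a=cv2.imread('pics/t4.png')[100:300,30:330];b=cv2.imread('pics/s4.png')[120:270,180:405]
cv2.imwrite('pics/c4.png',cv2.resize(np.vstack([a,cv2.resize(b,(300,200))]),None,fx=1.5,fy=1.5))"
```

```text
(225, 110, 320, 205) 0.065 rect [630.4 -10.5  37.7  39.   88.4] circ [630.7 -11.2  20.4] cent [630.7 -10.8]
(225, 110, 320, 205) 0.037 rect [628.8 -10.7  64.3  68.3  88.3] circ [629.1 -10.1  34.5] cent [629.4 -10.5]
(290, 160, 375, 250) 0.065 rect [626.3 -13.8  45.7  40.8  69.9] circ [626.4 -13.8  24.8] cent [626.1 -12.8]
at [506.4 285.5 127.3] yaw -6.4 tilt [0.001 0.   ] shift cm [-0.02  0.33 11.73] turn -0.1 t 9.4 open 70.3 F [-0.1 -0.5  0.1]
```

View pics/c4.png

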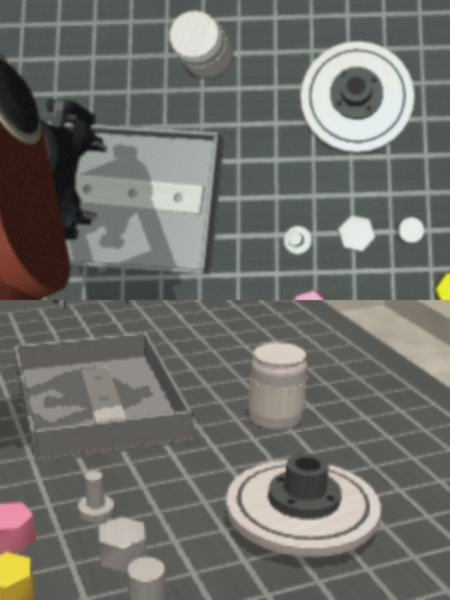

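The flange stands centred on the turntable. The strap lies undisturbed in the bin, with holes at (88,226), (118,229) and (148,231).

Emit:
send_rows([
  [6, [0, 0.33, 3], 0],
  [6, [0, 0, 4], 0],
  [6, [0, 0, 3], 0],
  [6, [0, 0, 1], 0],
  [6, [0, 0, 0.6], 0],
  [6, [0, 0, 0], 0],
  [6, [0, 0, 0], 0],
])

```text
t: 10.28
tool_pos: [0.5103, 0.2858, 0.0122]
tool_rot: [2.339, 2.096, 0.003]
contact_force: [0.1, -0.0, 0.4]
opening: 0.0603
grip_force: 0.0
```

```bash
python3 -c "
from h import *
go(509.7,285,10,-6.3)"
```

```text
at [510.3 285.8  12.2] yaw -6.3 tilt [0.002 0.001] shift cm [-0.09 -0.05  0.22] turn 0.0 t 10.28 open 60.3 F [ 0.1 -0.   0.4]
```

Emit:
send_rows([
  [6, [0, 0, 0.2], 0],
  [6, [0, 0, 0], 0],
  [4.5, [0, 0, 0], 0],
  [4.0, [0, 0, 0], 0],
  [4.0, [0, 0, 0], 0],
])

```text
t: 10.9
tool_pos: [0.5093, 0.2854, 0.0088]
tool_rot: [2.34, 2.097, -0.0]
contact_force: [-0.4, -0.4, 0.1]
opening: 0.0399
grip_force: 0.0
```

```bash
python3 -c "
from h import *
go(509.7,285,10,-6.3)
s=grab('side','s5.png');W=cloud(s)
m=(np.abs(W[...,0]-.51)<.05)&(np.abs(W[...,1]-.285)<.014)&(s['frame'].mean(-1)<90)
print(np.sort(W[m][:,2]*1000)[:12].round(1))
cv2.imwrite('pics/c5.png',cv2.resize(cv2.imread('pics/s5.png')[110:200,180:280],None,fx=6,fy=6))"
```

```text
at [509.3 285.4   8.8] yaw -6.3 tilt [-0. -0.] shift cm [-0.03  0.05 -0.12] turn 0.0 t 10.9 open 39.9 F [-0.4 -0.4  0.1]
[ 4.9 11.6 12.4 12.7 13.  15.6 15.8 16.6 17.  17.6 17.6 18. ]
```

View pics/c5.png

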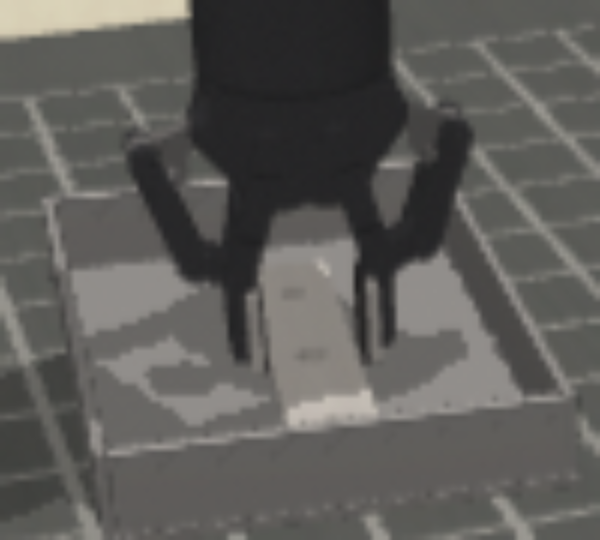

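The fingertips stand on both sides of the strap with no contact force. I'll lower slightly and close.

Emit:
send_rows([
  [4.0, [0, 0.05, 0.15], 0],
  [4.0, [0, 0, 0], 0],
  [4.0, [0, 0, 0], 0],
  [2.8, [0, 0, 0], 0],
  [2.8, [0, 0, 0], 0],
  [2.8, [0, 0, 0], 0],
  [2.8, [0, 0, 0], 0],
], newtons=60)

```text
t: 11.82
tool_pos: [0.5099, 0.2854, 0.0077]
tool_rot: [-2.34, -2.097, -0.0]
contact_force: [-1.3, -0.3, 5.8]
opening: 0.0338
grip_force: 60.4
```

```bash
python3 -c "
from h import *
go(509.7,285,10,-6.3);print(ctrl.get_obs()['grip_force'])"
```

```text
at [509.9 285.4   7.7] yaw -6.3 tilt [0. 0.] shift cm [-0.05 -0.01 -0.23] turn 0.0 t 11.82 open 33.8 F [-1.3 -0.3  5.8]
60.383323431015015
```

Gripped. Now I'll lift slowly and look.

Emit:
send_rows([
  [2.8, [0, 0, -0.5], 0],
  [2.8, [0, 0, -1], 0],
  [2.8, [0, 0, -2], 0],
  [2.8, [0, 0, -3], 0],
  [2.8, [0, 0, -4], 0],
  [2.8, [0, 0, -3], 0],
  [2.8, [0, 0, 0], 0],
  [2.8, [0, 0, 0], 0],
  [2.8, [0, 0, 0], 0],
])

```text
t: 12.95
tool_pos: [0.5084, 0.2848, 0.1399]
tool_rot: [-2.339, -2.096, 0.006]
contact_force: [0.4, 0.2, -4.6]
opening: 0.0335
grip_force: 60.2
```

```bash
python3 -c "
from h import *
s=grab('side','s6.png');print(ctrl.get_obs()['grip_force'])
go(522.4,-307.8,143,-11.8)
W=cloud(s);b=s['frame'].mean(-1)
m=(W[...,2]>.11)&(W[...,2]<.17)&(np.abs(W[...,0]-.51)<.03)&(np.abs(W[...,1]-.285)<.11)&(b>120)
q=W[m]*1000
for y0 in range(185,385,20):
  k=q[(q[:,1]>=y0)&(q[:,1]<y0+20)]
  if len(k):print(y0,len(k),np.median(k,0).round(1))
cv2.imwrite('pics/c6.png',cv2.resize(cv2.imread('pics/s6.png')[50:200,150:310],None,fx=3.5,fy=3.5))"
```

```text
60.24980306625366
at [508.6 284.8 140.1] yaw -6.3 tilt [-0.003 -0.001] shift cm [-58.76   7.85  -0.21] turn 5.5 t 13.0 open 33.3 F [-0.5  0.3 -3.2]
185 33 [498.5 198.2 146. ]
205 55 [498.8 213.2 146. ]
225 62 [500.7 234.5 146.1]
245 51 [502.4 256.2 146. ]
265 43 [504.2 273.2 145.9]
285 37 [509.7 294.5 146.2]
305 35 [512.9 314.5 145.8]
325 32 [517.8 334.6 145.9]
345 26 [519.5 355.  146.1]
365 13 [518.5 369.1 145.7]
```

View pics/c6.png

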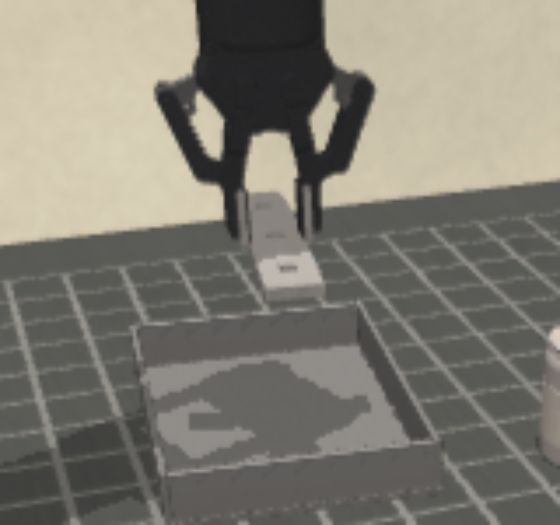

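The strap is held level about 2 mm above the TCP height and the bin is empty. Next it goes across to the brick.

Emit:
send_rows([
  [2.8, [-2, 0.3, 0], 0],
  [2.8, [-4, 0.5, 0], 0],
  [2.8, [-5, 0.7, 0], 0],
  [2.8, [-5.5, 0.7, 0], 0],
  [2.8, [-5.5, 0.7, 0], 0],
  [2.8, [-5.5, 0.7, 0], 0],
  [2.8, [-5.5, 0.7, 0], 0],
  [2.8, [-5.5, 0.7, 0], 0],
  [2.8, [-5.5, 0.7, 0], 0],
  [2.8, [-5, 0.7, 0], 0],
])

```text
t: 14.25
tool_pos: [0.5186, -0.2114, 0.1418]
tool_rot: [-2.34, -2.095, 0.001]
contact_force: [0.1, -0.5, -4.5]
opening: 0.0334
grip_force: 60.3
```

Emit:
send_rows([
  [2.8, [-4.5, 0.7, 0], 0],
  [2.8, [-3, 0.5, 0], 0],
  [2.8, [-1.5, 0.2, 0], 0],
  [2.8, [0, 0, 0], 2],
  [2.8, [0, 0, 0], 3.5],
  [2.8, [0, 0, 0], 0],
  [2.8, [0, 0, 0], 0],
  [2.8, [0, 0, 0], 0],
])

```text
t: 15.25
tool_pos: [0.524, -0.2992, 0.1423]
tool_rot: [-2.437, -1.983, -0.0]
contact_force: [0.4, 0.1, -3.2]
opening: 0.0338
grip_force: 60.3
```

```bash
python3 -c "
from h import *
im=grab('top','t7.png');print(ctrl.get_obs()['grip_force'])
go(522.4,-307.8,67,-11.8)
W=cloud(im);b=im['frame'].mean(-1);z0=ctrl.get_obs()['tool_pos'][2]+.006
print(z0)
s=grab('side','s7.png')"
```

```text
60.27269124984741
at [ 524.  -299.3  142.4] yaw -11.7 tilt [-0.  0.] shift cm [-0.86  0.01  7.54] turn 0.1 t 15.3 open 33.6 F [-0.1  1.3 -4.1]
0.14835138383199703
```

View pics/t7.png

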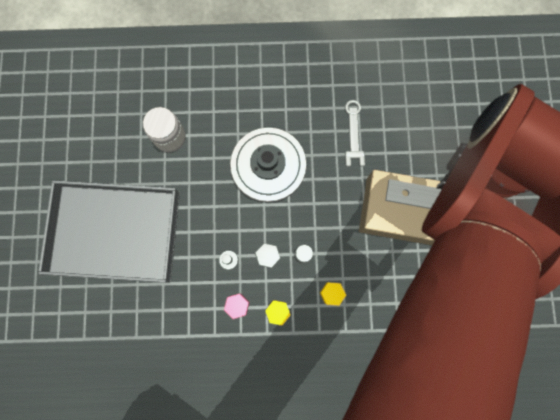

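The flange is still centred at (268,162), and the strap over the brick shows its left hole at (406,192). I'll check that hole against the commanded pose.

```bash
python3 -c "
from h import *
im=dict(np.load('top1.npz'))
print(ray(im,[(406,192)],.1475)*1000)
t=cv2.imread('pics/t7.png')[170:215,375:440].astype(int).mean(-1); print(t[12:32,22:42].astype(int))
"
```

```text
[[ 538.68408426 -241.66523339]]
[[161 160 162 163 166 170 174 177 180 184 186 192 195 196 185 157 147 142
  143 143]
 [163 162 162 162 160 160 162 163 167 168 170 170 173 176 172 162 155 151
  146 144]
 [157 159 160 160 161 162 160 162 161 160 159 162 162 165 166 162 160 159
  158 157]
 [160 159 160 158 160 161 159 160 159 158 160 162 161 160 160 159 160 160
  159 161]
 [161 157 158 158 158 157 158 157 158 157 158 157 159 160 159 159 158 158
  160 159]
 [162 161 161 159 162 162 159 158 158 158 158 156 157 157 158 158 158 160
  159 158]
 [160 157 160 159 159 160 160 155 153 152 157 160 160 158 155 158 157 155
  157 157]
 [159 159 159 157 159 155 148 138 130 134 141 154 160 158 157 159 158 157
  157 158]
 [160 160 159 157 155 152 139 132 123 114 117 135 153 158 157 158 158 160
  159 159]
 [159 160 158 158 155 148 140 137 133 125 113 115 143 153 157 158 160 158
  159 158]
 [160 161 160 159 157 148 143 142 138 134 123 112 132 152 156 157 157 156
  156 157]
 [160 161 161 160 156 151 144 141 141 138 127 115 137 155 156 157 155 158
  159 158]
 [162 163 163 162 159 155 145 143 144 139 133 124 148 157 160 160 159 158
  160 157]
 [161 162 161 163 162 160 154 150 145 143 139 141 157 160 160 160 158 157
  160 159]
 [159 162 161 159 161 160 159 157 154 154 154 158 159 162 161 159 160 160
  160 160]
 [161 162 162 161 159 161 159 158 157 159 158 160 161 160 160 162 161 160
  160 161]
 [165 164 163 162 163 161 159 159 160 160 160 158 161 160 158 161 160 160
  160 160]
 [166 164 163 164 162 162 162 162 160 161 160 161 159 158 158 161 158 158
  158 159]
 [161 160 165 164 165 163 161 164 162 164 163 160 163 161 159 162 158 159
  158 157]
 [146 153 154 156 158 162 162 163 161 163 164 163 162 162 162 163 161 160
  163 158]]
```

Emit:
send_rows([
  [2.8, [-0.86, 0, 2], 0],
  [2.8, [0, 0, 2], 0],
  [2.8, [0, 0, 1], 0],
  [2.8, [0, 0, 0], 0],
  [2.8, [0, 0, 0], 0],
])

```text
t: 15.98
tool_pos: [0.5226, -0.3083, 0.0927]
tool_rot: [2.437, 1.982, 0.0]
contact_force: [0.4, 0.7, -3.5]
opening: 0.0337
grip_force: 60.3
```

Emit:
send_rows([
  [2.8, [0, 0, 1], 0],
  [2.8, [0, 0, 0.8], 0],
  [2.8, [0, 0, 0.4], 0],
  [2.8, [0, 0, 0.2], 0],
  [2.8, [0, 0, 0.1], 0],
  [2.8, [0, 0, 0.05], 0],
  [2.8, [0, 0, 0], 0],
  [2.8, [0, 0, 0], 0],
])

```text
t: 16.98
tool_pos: [0.5223, -0.3082, 0.067]
tool_rot: [2.437, 1.982, 0.0]
contact_force: [0.2, 0.1, -4.1]
opening: 0.0334
grip_force: 60.3
```

Emit:
send_rows([
  [2.8, [0, 0, 0.1], 0],
  [2.8, [0, 0, 0], 0],
  [2.8, [0, 0, 0], 0],
])

```text
t: 17.35
tool_pos: [0.5224, -0.3083, 0.0667]
tool_rot: [2.437, 1.982, -0.0]
contact_force: [-3.7, 2.1, 3.3]
opening: 0.0331
grip_force: 61.3
```

Contact has been made, so I'll release.

Emit:
send_rows([
  [4.5, [0, 0, 0], 0],
  [6, [0, 0, 0], 0],
  [6, [0, 0, 0], 0],
  [6, [0, 0, -2], 0],
  [6, [0, 0, -4], 0],
  [6, [0, 0, -3], 0],
  [6, [5, -1, -2], 0],
  [6, [6, -1, 0], 0],
  [6, [6, -1, 0], 0],
  [6, [0, 0, 0], 0],
])

```text
t: 18.6
tool_pos: [0.528, -0.1324, 0.1775]
tool_rot: [2.431, 1.987, 0.002]
contact_force: [0.0, -1.4, 0.4]
opening: 0.06
grip_force: 0.0
```

```bash
python3 -c "
from h import *
im=grab('top','t8.png')
go(448.9,-6.1,130,-14.2)
cv2.imwrite('pics/c8.png',cv2.resize(cv2.imread('pics/t8.png')[140:320,200:510],None,fx=2.5,fy=2.5))"
```

```text
at [ 528.  -134.3  177.5] yaw -11.6 tilt [ 0.002 -0.001] shift cm [ 10.97 -10.34   4.71] turn 2.6 t 18.65 open 59.6 F [ 0.5 -1.5 -0.4]
```

View pics/c8.png

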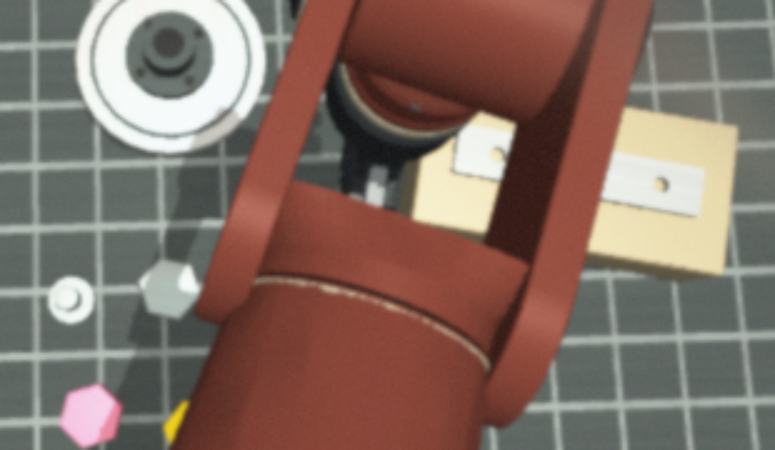

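The strap lies on the brick, with visible holes at (398.8,201.2) and (464.4,213.6). Next is the hex plug.

```bash
python3 -c "
from h import *
im=dict(np.load('top1.npz'))
h=ray(im,[(398.8,201.2),(464.4,213.6)],.072)*1000;d=h[0]-h[1]
print(h,h.mean(0),np.linalg.norm(d),np.degrees(np.arctan2(d[1],d[0])))"
```

```text
[[ 537.29753816 -250.00362973]
 [ 510.88547185 -367.51696653]] [ 524.091505   -308.76029813] 120.44493170650804 77.33281290463823
```

Emit:
send_rows([
  [8, [2, -2, 0.5], 0],
  [8, [4, -3.5, 1], 0],
  [8, [3, -3, 1], 0],
  [8, [1.97, -1.84, 1.2], 0],
  [8, [0, 0, 1], 2.6],
  [8, [0, 0, 0], 0],
  [8, [0, 0, 0], 0],
])

```text
t: 19.52
tool_pos: [0.4494, -0.0081, 0.1298]
tool_rot: [2.482, 1.924, 0.001]
contact_force: [0.9, -0.6, -0.0]
opening: 0.0798
grip_force: 0.0
```

```bash
python3 -c "
from h import *
go(448.9,-6.1,15,-14.2)"
```

```text
at [449.4  -8.1 129.8] yaw -14.4 tilt [ 0.001 -0.   ] shift cm [ 0.18 -0.11 11.48] turn -0.2 t 19.52 open 79.8 F [ 0.9 -0.6 -0. ]
```

Emit:
send_rows([
  [8, [0.15, -0.05, 4], 0],
  [8, [0, 0, 4], 0],
  [8, [0, 0, 2.5], 0],
  [8, [0, 0, 1], 0],
  [8, [0, 0, 0], 0],
  [3.3, [0, 0, 0], 0],
  [3.3, [0, 0, 0], 0],
  [3.3, [0, 0, 0], 0],
  [3.3, [0, 0, 0], 0],
  [3.3, [0, 0, 0], 0],
], newtons=50)

```text
t: 20.78
tool_pos: [0.4497, -0.0057, 0.0153]
tool_rot: [2.48, 1.925, 0.002]
contact_force: [-2.0, 0.1, 6.6]
opening: 0.0398
grip_force: 52.5
```

```bash
python3 -c "
from h import *
go(448.9,-6.1,15,-14.2);print(ctrl.get_obs()['grip_force'])"
```

```text
at [449.7  -5.7  15.3] yaw -14.4 tilt [ 0.002 -0.   ] shift cm [-0.06 -0.07  0.03] turn -0.2 t 20.77 open 39.8 F [-2.   0.1  6.6]
52.5338411283212
```

Emit:
send_rows([
  [3.3, [0, 0, -2], 0],
  [3.3, [0, 0, -4], 0],
  [3.3, [0, 0, -4], 0],
  [3.3, [0, 0, -3], 0],
  [3.3, [0, 0, -1], 0],
  [3.3, [0, 0, 0], 0],
])

```text
t: 21.52
tool_pos: [0.4483, -0.0055, 0.1533]
tool_rot: [-2.482, -1.926, 0.0]
contact_force: [-0.3, -0.3, -2.4]
opening: 0.0396
grip_force: 51.6
```

```bash
python3 -c "
from h import *
im=grab('top','t9.png')
top(im,(200,210,330,290),ctrl.get_obs()['tool_pos'][2]+.0147,.008,(110,256))
go(535.5,-249.8,110,-11.8)
cv2.imwrite('pics/c9.png',cv2.resize(cv2.imread('pics/t9.png')[140:320,200:510],None,fx=2.5,fy=2.5))"
```

```text
Traceback (most recent call last):
  File "h.py", line 22, in top
    c=max(cv2.findContours(m,cv2.RETR_EXTERNAL,cv2.CHAIN_APPROX_NONE)[0],key=cv2.contourArea)
ValueError: max() iterable argument is empty
```

```bash
python3 -c "
from h import *
go(535.5,-249.8,110,-11.8)"
```

```text
at [447.7  -5.4 152.3] yaw -14.4 tilt [-0.002  0.   ] shift cm [-21.5   14.58   4.21] turn -2.6 t 21.57 open 39.7 F [ 0.8 -0.9 -3.2]
```

Emit:
send_rows([
  [3.3, [-2.5, 1.6, 0], 0],
  [3.3, [-4, 2.7, 0], 0],
  [3.3, [-4.5, 3.1, 0], 0],
  [3.3, [-4.5, 3.1, 0], 0],
  [3.3, [-3.5, 2.4, 0], 0],
  [3.3, [-2.5, 1.68, 0], 0],
  [3.3, [0, 0, 1], -2.6],
  [3.3, [0, 0, 2], 0],
  [3.3, [0, 0, 0], 0],
  [3.3, [0, 0, 0], 0],
])

```text
t: 22.82
tool_pos: [0.5361, -0.2493, 0.123]
tool_rot: [-2.436, -1.981, 0.001]
contact_force: [-0.5, -0.6, -2.7]
opening: 0.0397
grip_force: 51.5
```

```bash
python3 -c "
from h import *
s=grab('side','s10.png')
go(535.5,-249.8,87.5,-11.8)
cv2.imwrite('pics/c10.png',cv2.resize(cv2.imread('pics/s10.png')[150:420,260:560],None,fx=2.2,fy=2.2))"
```

```text
at [ 536.5 -249.7  123.8] yaw -11.8 tilt [ 0. -0.] shift cm [-0.03 -0.1   3.63] turn 0.0 t 22.88 open 39.8 F [ 1.   0.9 -2.4]
```

View pics/c10.png

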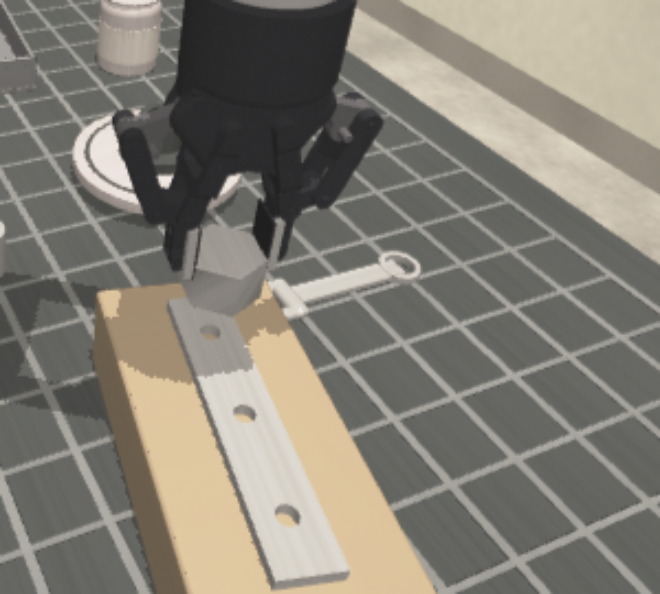

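The hex plug is held upright over the left hole. The strap lies flat, with holes at side-view pixels (355,301), (371,338) and (390.5,384).

```bash
python3 -c "
from h import *
s=dict(np.load('side1.npz'))
print(ray(s,[(355,300.9),(370.9,337.7),(390.5,384.1)],.072)*1000)
top(s,(0,0,1,1),0) if 0 else None"
```

```text
[[ 534.00883639 -248.77479977]
 [ 521.64984913 -306.94247354]
 [ 508.65651031 -365.82844434]]
```

Emit:
send_rows([
  [3.3, [0, -0.1, 1.2], 0],
  [3.3, [0, 0, 1], 0],
  [3.3, [0, 0, 0.7], 0],
  [3.3, [0, 0, 0.4], 0],
  [3.3, [0, 0, 0.2], 0],
  [3.3, [0, 0, 0.05], 0],
  [3.3, [0, 0, 0], 0],
  [3.3, [0, 0, 0], 0],
])

```text
t: 23.88
tool_pos: [0.5356, -0.2499, 0.0886]
tool_rot: [2.437, 1.982, 0.0]
contact_force: [0.2, 0.3, -2.7]
opening: 0.0397
grip_force: 51.6
```

Emit:
send_rows([
  [3.3, [0, 0, 0.1], 0],
  [3.3, [0, 0, 0.05], 0],
  [3.3, [0, 0, 0], 0],
  [3.3, [0, 0, 0], 0],
])

```text
t: 24.38
tool_pos: [0.5356, -0.2499, 0.0873]
tool_rot: [2.437, 1.982, 0.0]
contact_force: [-2.2, 1.2, 1.2]
opening: 0.0399
grip_force: 52.0
```

Contact. I'll release, rise, and head for the cap.

Emit:
send_rows([
  [5, [0, 0, 0], 0],
  [6, [0, 0, 0], 0],
  [6.5, [0, 0, 0], 0],
  [6.5, [0, 0, -2], 0],
  [6.5, [0, 0, -4], 0],
  [6.5, [0, 0, -3], 0],
  [6.5, [5, -1, -1], 0],
  [6.5, [6, -1, 0], 0],
  [6.5, [6, -1, 0], 0],
  [6.5, [0, 0, 0], 0],
])

```text
t: 25.62
tool_pos: [0.5411, -0.0739, 0.1886]
tool_rot: [2.431, 1.988, 0.003]
contact_force: [-0.0, 0.4, -0.0]
opening: 0.065
grip_force: 0.0
```

```bash
python3 -c "
from h import *
im=grab('side','s11.png')
top(im,(320,230,400,330),.102,.006)
go(443.4,70.5,130,-11.8)"
```

```text
(320, 230, 400, 330) 0.102 rect [ 532.  -251.9   50.    42.7   77.6] circ [ 532.9 -252.2   25. ] cent [ 532.2 -251.8]
at [541.2 -75.8 188.5] yaw -11.6 tilt [ 0.002 -0.001] shift cm [ 12.38 -12.53   5.81] turn 0.2 t 25.68 open 65.0 F [-0.2  0.2 -0.5]
```

Emit:
send_rows([
  [6, [2, -2, 0], 0],
  [6, [4, -4, 0.5], 0],
  [6, [4, -4, 2], 0],
  [6, [2.4, -2.5, 3.3], 0],
  [6, [0, 0, 3], 0],
  [6, [0, 0, 0], 0],
  [6, [0, 0, 0], 0],
])

```text
t: 26.55
tool_pos: [0.4451, 0.0687, 0.1005]
tool_rot: [2.438, 1.979, 0.003]
contact_force: [0.5, 0.5, 1.4]
opening: 0.0599
grip_force: 0.0
```

```bash
python3 -c "
from h import *
go(443.4,70.5,23,-11.8)"
```

```text
at [445.1  68.7 100.5] yaw -11.9 tilt [ 0.002 -0.   ] shift cm [ 0.14 -0.22  7.75] turn -0.1 t 26.55 open 59.9 F [0.5 0.5 1.4]
```

Emit:
send_rows([
  [5, [0.12, -0.15, 3], 0],
  [5, [0, 0, 3], 0],
  [5, [0, 0, 1.5], 0],
  [4, [0, 0, 0.2], 0],
  [3, [0, 0, 0], 0],
  [1.2, [0, 0, 0], 0],
  [1.2, [0, 0, 0], 0],
  [1.2, [0, 0, 0], 0],
  [1.2, [0, 0, 0], 0],
  [1.2, [0, 0, 0], 0],
], newtons=30)

```text
t: 27.8
tool_pos: [0.4437, 0.0711, 0.0232]
tool_rot: [2.436, 1.981, 0.003]
contact_force: [-0.7, -0.3, 6.1]
opening: 0.0167
grip_force: 29.6
```

```bash
python3 -c "
from h import *
go(443.4,70.5,23,-11.8);print(ctrl.get_obs()['grip_force'])"
```

```text
at [443.7  71.1  23.2] yaw -11.8 tilt [ 0.003 -0.   ] shift cm [-0.06 -0.02  0.02] turn 0.0 t 27.8 open 16.7 F [-0.7 -0.3  6.1]
29.591710567474365
```

Emit:
send_rows([
  [1.2, [0, 0, -2], 0],
  [1.2, [0, 0, -4], 0],
  [1.2, [0, 0, -4], 0],
  [1.2, [0, 0, -3], 0],
  [1.2, [0, 0, -1.5], 0],
  [1.2, [0, 0, 0], 0],
])

```text
t: 28.55
tool_pos: [0.4427, 0.0712, 0.1672]
tool_rot: [2.437, 1.982, 0.002]
contact_force: [-0.6, -0.4, -2.2]
opening: 0.0169
grip_force: 29.5
```

```bash
python3 -c "
from h import *
go(522.9,-308.2,170,-11.8)"
```

```text
at [442.7  71.2 167.2] yaw -11.8 tilt [0.001 0.   ] shift cm [-35.51  15.58  -0.27] turn 0.0 t 28.55 open 16.9 F [-0.6 -0.4 -2.2]
```

Emit:
send_rows([
  [1.2, [-2.5, 1.1, 0], 0],
  [1.2, [-4.5, 2, 0], 0],
  [1.2, [-5, 2.2, 0], 0],
  [1.2, [-5, 2.2, 0], 0],
  [1.2, [-5, 2.2, 0], 0],
  [1.2, [-5, 2.2, 0], 0],
  [1.2, [-4.5, 2, 0], 0],
  [1.2, [-2.5, 1.1, 0], 0],
  [1.2, [-1.5, 0.58, 0], 0],
  [1.2, [0, 0, 0], 0],
])

```text
t: 29.8
tool_pos: [0.5219, -0.3081, 0.1651]
tool_rot: [-2.436, -1.979, 0.001]
contact_force: [0.7, 0.4, -0.9]
opening: 0.0173
grip_force: 29.5
```

Emit:
send_rows([
  [1.2, [0, 0, 1], 0],
  [1.2, [0, 0, 2], 0],
  [1.2, [0, 0, 1], 0],
  [1.2, [0, 0, 0], 0],
  [1.2, [0, 0, 0], 0],
])

```text
t: 30.42
tool_pos: [0.5228, -0.3082, 0.1271]
tool_rot: [2.437, 1.982, 0.0]
contact_force: [-0.3, 0.2, -1.1]
opening: 0.0171
grip_force: 29.5
```

```bash
python3 -c "
from h import *
s=grab('side','s12.png')
go(522.9,-308.2,95.2,-11.8)
cv2.imwrite('pics/c12.png',cv2.resize(cv2.imread('pics/s12.png')[180:420,260:530],None,fx=2.4,fy=2.4))"
```

```text
at [ 523.  -308.4  127.5] yaw -11.8 tilt [ 0.001 -0.001] shift cm [ 0.02 -0.02  3.23] turn 0.0 t 30.48 open 16.8 F [-0.3 -0.4 -0.6]
```

View pics/c12.png

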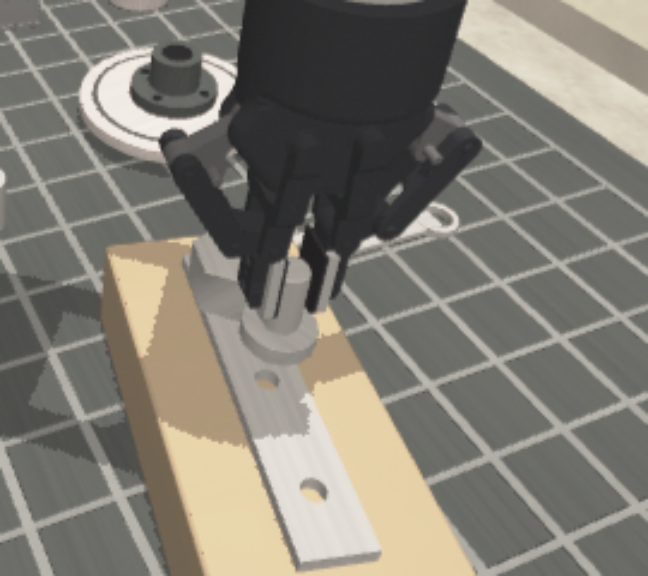

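The cap is upright above the middle hole (crop 267,380) and the hex plug stands on the strap. Now I'll lower.

Emit:
send_rows([
  [1.2, [0, 0, 1.2], 0],
  [1.2, [0, 0, 1], 0],
  [1.2, [0, 0, 0.5], 0],
  [1.2, [0, 0, 0.3], 0],
  [1.2, [0, 0, 0.1], 0],
  [1.2, [0, 0, 0.05], 0],
  [1.2, [0, 0, 0], 0],
  [1.2, [0, 0, 0], 0],
])

```text
t: 31.48
tool_pos: [0.5227, -0.3082, 0.0956]
tool_rot: [2.437, 1.982, 0.0]
contact_force: [-0.1, 0.9, -1.5]
opening: 0.0169
grip_force: 29.5
```

Emit:
send_rows([
  [1.2, [0, 0, 0.08], 0],
  [1.2, [0, 0, 0], 0],
  [1.2, [0, 0, 0], 0],
])

```text
t: 31.85
tool_pos: [0.5228, -0.3083, 0.0953]
tool_rot: [2.437, 1.982, 0.0]
contact_force: [-1.4, 1.1, 4.8]
opening: 0.0169
grip_force: 30.0
```

Emit:
send_rows([
  [2.5, [0, 0, 0], 0],
  [4, [0, 0, 0], 0],
  [5, [0, 0, 0], 0],
  [5, [0, 0, -2], 0],
  [5, [0, 0, -4], 0],
  [5, [0, 0, -3], 0],
  [6, [4, -1.5, -1], 0],
  [7, [5.5, -2, 0], 0],
  [7, [5.5, -2, 0], 0],
  [7, [0, 0, 0], 0],
])

```text
t: 33.1
tool_pos: [0.4992, -0.1472, 0.1961]
tool_rot: [2.432, 1.986, 0.002]
contact_force: [1.6, -0.5, 0.9]
opening: 0.0699
grip_force: 0.0
```

```bash
python3 -c "
from h import *
go(450.1,-74.8,130,-11.8)"
```

```text
at [ 499.2 -147.2  196.1] yaw -11.5 tilt [ 0.002 -0.   ] shift cm [ 6.11 -6.27  6.6 ] turn 0.3 t 33.1 open 69.9 F [ 1.6 -0.5  0.9]
```

Emit:
send_rows([
  [7, [2, -2, 0], 0],
  [7, [2.6, -2.8, 1.5], 0],
  [7, [1.3, -1.4, 4], 0],
  [7, [0, 0, 3], 0],
  [7, [0, 0, 1], 0],
  [7, [0, 0, 0], 0],
  [7, [0, 0, 0], 0],
])

```text
t: 33.98
tool_pos: [0.452, -0.0805, 0.1014]
tool_rot: [2.436, 1.98, 0.002]
contact_force: [0.4, -0.5, -0.3]
opening: 0.07
grip_force: 0.0
```

```bash
python3 -c "
from h import *
go(450.1,-74.8,20,-11.8)"
```

```text
at [452.  -80.5 101.4] yaw -11.8 tilt [ 0.003 -0.001] shift cm [ 0.53 -0.33  8.14] turn 0.0 t 33.98 open 70.0 F [ 0.4 -0.5 -0.3]
```

Emit:
send_rows([
  [7, [0.53, -0.3, 1], 0],
  [7, [0, 0, 3.5], 0],
  [7, [0, 0, 2.5], 0],
  [7, [0, 0, 1], 0],
  [7, [0, 0, 0], 0],
  [2.6, [0, 0, 0], 0],
  [2.6, [0, 0, 0], 0],
  [2.6, [0, 0, 0], 0],
  [2.6, [0, 0, 0], 0],
  [2.6, [0, 0, 0], 0],
], newtons=50)

```text
t: 35.22
tool_pos: [0.4499, -0.0743, 0.0209]
tool_rot: [2.436, 1.981, 0.002]
contact_force: [-1.3, -0.4, 5.8]
opening: 0.0305
grip_force: 49.9
```

```bash
python3 -c "
from h import *
go(450.1,-74.8,20,-11.8);print(ctrl.get_obs()['grip_force'])"
```

```text
at [449.9 -74.3  20.9] yaw -11.8 tilt [ 0.002 -0.001] shift cm [-0.05  0.03  0.09] turn 0.0 t 35.23 open 30.5 F [-1.3 -0.4  5.8]
49.94001388549805
```

Emit:
send_rows([
  [2.6, [0, 0, -2], 0],
  [2.6, [0, 0, -4], 0],
  [2.6, [0, 0, -4], 0],
  [2.6, [0, 0, -4], 0],
  [2.6, [0, 0, -3], 0],
  [2.6, [0, 0, 0], 0],
])

```text
t: 35.98
tool_pos: [0.4501, -0.0744, 0.1918]
tool_rot: [2.434, 1.979, 0.004]
contact_force: [-0.0, -0.1, -3.0]
opening: 0.03
grip_force: 50.0
```

```bash
python3 -c "
from h import *
go(510.3,-366.8,190,-11.8)"
```

```text
at [450.1 -74.4 191.8] yaw -11.8 tilt [ 0.005 -0.002] shift cm [-27.4   11.85   0.26] turn 0.0 t 35.98 open 30.0 F [-0.  -0.1 -3. ]
```

Emit:
send_rows([
  [2.6, [-2.4, 1.05, 0], 0],
  [2.6, [-4.5, 2, 0], 0],
  [2.6, [-5, 2.2, 0], 0],
  [2.6, [-5, 2.2, 0], 0],
  [2.6, [-5, 2.1, 0], 0],
  [2.6, [-3.5, 1.5, 0], 0],
  [2.6, [-2, 0.8, 0], 0],
  [2.6, [0, 0, 0], 0],
  [2.6, [0, 0, 2], 0],
  [2.6, [0, 0, 0], 0],
])

```text
t: 37.22
tool_pos: [0.5075, -0.3636, 0.1658]
tool_rot: [-2.431, -1.98, 0.001]
contact_force: [-1.1, -0.4, -2.3]
opening: 0.03
grip_force: 50.1
```

Emit:
send_rows([
  [2.6, [0, 0, 2], 0],
  [2.6, [0, 0, 2], 0],
  [2.6, [0, 0, 1], 0],
  [2.6, [0, 0, 0], 0],
  [2.6, [0, 0, 0], 0],
])

```text
t: 37.85
tool_pos: [0.5093, -0.3667, 0.1201]
tool_rot: [2.437, 1.981, 0.0]
contact_force: [-1.1, 0.6, -2.3]
opening: 0.0305
grip_force: 50.1
```

```bash
python3 -c "
from h import *
s=grab('side','s13.png')
go(510.3,-366.8,93,-11.8)
cv2.imwrite('pics/c13.png',cv2.resize(cv2.imread('pics/s13.png')[180:420,260:530],None,fx=2.4,fy=2.4))"
```

```text
at [ 509.4 -366.8  120.5] yaw -11.8 tilt [ 0.001 -0.001] shift cm [0.02 0.08 2.75] turn 0.0 t 37.9 open 30.5 F [-0.3  0.7 -2.6]
```

View pics/c13.png

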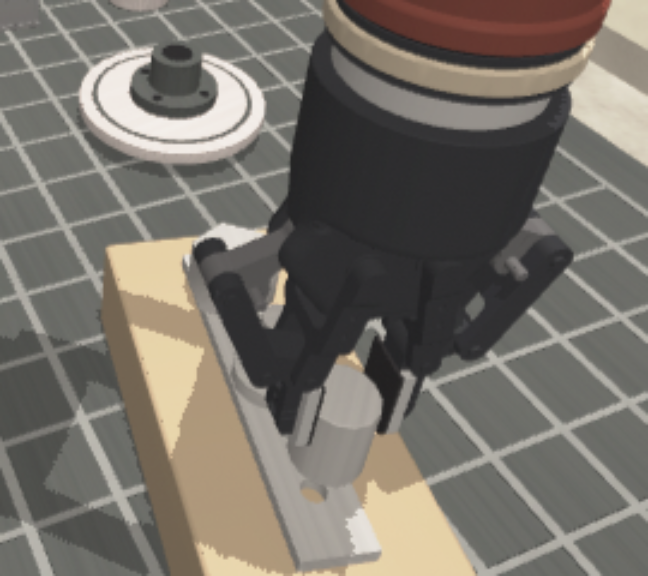

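The slug is upright above the right hole (crop 314,492), so I'll lower it.

Emit:
send_rows([
  [2.6, [0, 0.08, 1], 0],
  [2.6, [0, 0, 0.8], 0],
  [2.6, [0, 0, 0.4], 0],
  [2.6, [0, 0, 0.25], 0],
  [2.6, [0, 0, 0.1], 0],
  [2.6, [0, 0, 0.1], 0],
  [2.6, [0, 0, 0.05], 0],
  [2.6, [0, 0, 0], 0],
  [2.6, [0, 0, 0], 0],
])

```text
t: 39.02
tool_pos: [0.5099, -0.3666, 0.093]
tool_rot: [2.437, 1.982, -0.0]
contact_force: [-1.0, 1.2, 0.4]
opening: 0.0302
grip_force: 50.2
```

Contact. I'll release, rise, and pull back to the free side (-y).

Emit:
send_rows([
  [4, [0, 0, 0.03], 0],
  [5.5, [0, 0, 0], 0],
  [6, [0, 0, 0], 0],
  [6, [0, 0, -2], 0],
  [6, [0, 0, -4], 0],
  [6, [0, 0, -5], 0],
  [6, [0, 0, -4], 0],
  [6, [-5, 0, 0], 0],
  [6, [-5, 0, 0], 0],
  [6, [0, 0, 0], 0],
])

```text
t: 40.28
tool_pos: [0.4883, -0.4673, 0.2438]
tool_rot: [2.439, 1.976, -0.001]
contact_force: [-0.6, -0.5, -0.3]
opening: 0.0601
grip_force: 0.0
```

Emit:
send_rows([
  [6, [-6, 0, 0], 0],
  [6, [-6, 0, 0], 0],
  [6, [-6, 0, 0], 0],
  [6, [0, 0, 0], 0],
  [6, [0, 0, 0], 0],
  [6, [0, 0, 0], 0],
])

```text
t: 41.02
tool_pos: [0.4537, -0.6391, 0.2434]
tool_rot: [2.435, 1.984, 0.0]
contact_force: [0.5, -0.0, -0.2]
opening: 0.0602
grip_force: 0.0
```

```bash
python3 -c "
from h import *
im=grab('top','t14.png'); s=grab('side','s14.png')
top(im,(345,150,510,270),.102,.005);
W=cloud(im)
for h,n in ((.102,'hex'),(.112,'slug'),(.117,'cap')):
  for c,nm in ((im,'top'),(s,'side')):
    W=cloud(c)
    for k,(x,y) in dict(hex=(535.5,-249.8),cap=(523,-308.2),slug=(510.3,-366.8)).items():
      if k!=n: continue
      m=(np.abs(W[...,2]-h)<.005)&(np.hypot(W[...,0]*1000-x,W[...,1]*1000-y)<29)
      v,u=np.where(m); p=ray(c,np.c_[u,v],h)*1000; print(nm,k,len(p),p.mean(0).round(1),np.median(W[m][:,2]).round(4))
go(0,0,0)
a=cv2.imread('pics/t14.png')[90:300,130:510];b=cv2.imread('pics/s14.png')[130:420,180:560]
cv2.imwrite('pics/c14.png',cv2.resize(np.vstack([a,b]),None,fx=1.19,fy=1.19))"
```

```text
(345, 150, 510, 270) 0.102 rect [ 536.4 -249.7   41.1   45.6   47.8] circ [ 536.4 -249.2   23.1] cent [ 536.5 -249.6]
top hex 473 [ 536.4 -249.6] 0.1014
side hex 724 [ 532.1 -252.1] 0.1022
top slug 264 [ 510.9 -366. ] 0.1113
side slug 758 [ 506.8 -367.7] 0.1121
top cap 86 [ 523.7 -307.5] 0.1161
side cap 193 [ 519.5 -309.5] 0.1169
at [ 453.6 -639.3  243.3] yaw -11.7 tilt [ 0.001 -0.001] shift cm [ 53.45 -57.37  24.25] turn None t 41.12 open 60.0 F [ 0.3 -0.2 -1. ]
```

View pics/c14.png

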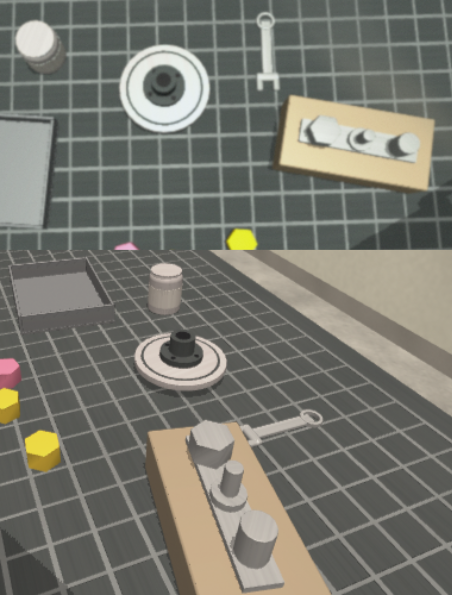

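All parts are in place. In the top crop the hex is at (323,130), the cap at (362,137) and the slug at (403,145), all upright on the strap and at the right heights; the flange is centred, and the tin and spanner are unmoved.

```bash
python3 -c "
from station import ctrl
print(ctrl.finish_job())"
```

```text
the job is handed in; nothing more can be done
None
```

The job is handed in: by my last images the flange is centred on the turntable, the strap lies along the brick with the hex plug, cap and slug over the left, middle and right holes, and the tin and spanner are unmoved; no verdict was returned.

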